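# Lift the lid off the blue lunch cool box

### The arm

A 6-joint arm with a two-finger parallel gripper is mounted at the origin on a cart in front of the work surface, level with it; the furniture and walls round the work are solid. World frame = base frame: x ahead of the robot, y to its left, z up, the work surface at z = 0. Lengths are in m, angles in rad, forces in N, time in s.
With the tool pointing down it reaches from about 0.35 to 0.975 m from the base axis. Payload 4.9 kg.
Tool frame: the origin (TCP) lies on the centre line of the jaws, within the pads' length; the fingertips stand 25 mm ahead of it and the grasp point (between the pads) lies 6 mm ahead of it; z points along the fingers, y is the line along which they close (so a half turn about z gives the same grasp; the last joint's range is limited). The gripper opens to 85 mm and grips with 20 to 120 N. Pads are 22 mm wide; open, the fingers measure 114 mm over their backs; the gripper's body (76 mm by 85 mm) begins 54 mm behind the grasp point. The pads swing forward as they close: fully open they stand 13 mm farther back than shut.
Start: joints at [-1.381, 0.053, 1.613, -0, 1.476, -0.119], TCP at [0.19, -0.595, 0.256] pointing down, gripper open.
Joint ranges: [-3.01, 3.01], [-1.01, 2.22], [0.06, 2.58], [-1.02, 4.17], [0.09, 2.62], [-3.14, 3.14]. Speed limits (rad/s): [2.57, 2.57, 3.14, 3.14, 3.14, 3.14].

### API

Orientations are given as a unit quaternion [w, x, y, z].
In Python, from plant import state, grab_frame, get_calibration, job gives the robot as it stands. The module is installed in compiled form; this text tells all that it offers.
- The arm moves only by the tool move_arm, never from a script. Its argument "targets" is a list that holds one entry, the list of rows, each a list of 5 numbers: the opening in per cent of the stroke, from 0 (shut) to 100 (fully open), then the shift along the tool's x, y, z as a fraction of full scale, then the turn about the tool's z as a fraction of full scale. A call has 1 to 5 rows; each row shifts and turns the commanded pose from where the row before left it, along the tool's axes as they then stand; what a row does not reach is not made up. Full scale, the value 1, is 0.6 m for a shift and 6 degrees for a turn. A row lasts 1/12 s, in which the tool goes at most 41.7 mm and 7.16 degrees, less where a joint would pass 70% of its speed; a pose out of reach is approached as far as the arm can. A call with a number of a shift or a turn outside -1 to 1 is refused whole. A call with a gripper value outside its range is refused whole. The fingers move at their own pace and stop on an object; the grip force is fixed at half the most. Time passes only in rows, so rows that do not move let the fingers close. It gives the time, the measured TCP pose, the force, the opening and the grip force at its end, in the units of the state.
- state(): the state, without advancing time (a new reading comes with each control period).
- grab_frame(name): name is "scene" or "top" or "wrist"; returns the picture (480x640x3 uint8, red, green, blue); there is no depth.
- get_calibration(name): a dict with "vertical_fov" (degrees; the focal length in pixels is half the picture's height over the tangent of half this angle, whatever the lens; pixels are square), "cx", "cy" (the principal point, pixels), "R" (3x3) and "t" (3): a world point X has camera coordinates R X + t. Camera axes: x right, y down, z forward; pixel columns grow to the right and rows downward; lengths in m; the calibration is good to about 2 mm. A picture is of the moment at which its call begins: read the wrist's pose just before it. get_calibration takes no time and is no camera call; for the wrist camera it gives the pose at the moment of the call.
- job.job_done(): hands the job in; it is judged then, once.
The state is a dict: "time": time; "joint_pos": joint angles; "joint_vel": joint speeds; "joint_efforts": joint torques, N m; "tool_pos": TCP position; "tool_rot": TCP orientation; "contact_force": force on the tool from outside, world axes, zero at the start; "ft_torque": the same for the moment, N m; "gripper_width": opening from 0.0 (shut) to 1.0 (fully open); "grasp_force": force on a finger pad.
Only numpy, scipy, OpenCV 4.12 (cv2) and the standard library are available. Lean on these libraries where they do the work, as an engineer would, in place of code of your own. Each camera call takes 0.05 s, during which the arm holds its last target. There are 200 camera calls.

### The job

Take the lid off the blue lunch cool box: swing it up by its handle until it stands upright on its hinge, then lift it straight up out of the hinge cradles. Stand it upright, hinge edge down, in the slot of the wire stand and let go. Leave the lid of the red box shut.

Things in the scene. Friction and masses are not known exactly. Their poses are not given: they have to be found in the camera images.
- blue_lid_handle (a point): centre of the black grip bar of the blue lid's swivelling handle: 12 mm thick, 76 mm long (parallel to the hinge line), 16 mm high, 126 mm above the worktop at the start, leaning up to 9 degrees. It swivels with light friction, 109 degrees each way, about an axis 40 mm below, in the lid's mid-plane at its front, 136 mm from the pin; so the lid turns and hangs freely under a bar held upright
- blue_lid_hinge (a point): middle of the pin of the loose blue lid (0.2-0.35 kg, 150 mm wide, 12 thick, mid-plane z = 0, plate 18-128 mm from the pin). y along the pin, -x towards the handle, z out of the top. Pin 8 mm, end discs 14 mm, 86 mm above the worktop, in two fixed cradles open upwards: 12 mm wide, to 11 mm above pin centre. Blue box under it: fixed, 110x150x80 mm. Lid falls shut if let go before upright
- stand: fixed wire stand; origin at the centre of its underside, on the worktop. Wooden base 100 x 150 mm, its top 12 mm up; the slot between two steel wire hoops runs along the stand's y at x = 0. It is 26 mm wide at the bottom and 40 mm at the top, 85 mm above the worktop; the hoops are 110 mm long. A lid standing in it has its pin centre 19 mm above the worktop
- red_lid_hinge (a point): middle of the pin of the red cool box's lid, made like the blue one: its handle is 136 mm off along -x, its top faces +z. To stay shut. The two boxes stand either side of the stand, in either order
Not all that is in view belongs to the job. Leave any yellow look-alike of the part that bears red_lid_hinge alone.

How it is judged:
By the outcome, as a careful person would: the job done as asked, in the order asked, and still so for the second after the job is handed in, with the robot touching nothing.
It also fails if it takes over 51 s, if anything falls off the work surface, if the arm or the gripper's body presses on something with over 40 N, if the wrist force passes 120 N, or if a joint passes its speed limit or range.

## Working session

There is one attempt and no reset: what is moved stays moved. The work goes in short steps, Python scripts to look and compute and a tool call to move; the robot and the scene stay as the last step left them, time stands still between calls to the robot, and variables do not carry over. Pictures are saved under pics/ and viewed, at most 10 in all, crops included, and the job is handed in when it is done.

Besides the shell and the picture viewer there is one more tool, called after "Call:" as name([rows], argument=value, ...), one row to a line, values as JSON. move_arm: Moves the arm, as the interface text tells. Shift numbers are shares of 0.6 m and turn numbers shares of 6 degrees, none past 1 either way. Its arguments: {"type":"object","properties":{"targets":{"type":"array"}},"required":["targets"]}

```bash
mkdir -p pics; cat > h.py <<'E'
import numpy as np, cv2
from plant import state, grab_frame, get_calibration
def save(n,f,crop=None):
    im=grab_frame(n)[:,:,::-1]
    cv2.imwrite('pics/'+f,im); return im
def ray(n,u,v,c=None):
    c=c or get_calibration(n); f=240/np.tan(np.radians(c['vertical_fov'])/2)
    R=np.array(c['R']);t=np.array(c['t'])
    d=R.T@np.array([(u-c['cx'])/f,(v-c['cy'])/f,1]); o=-R.T@t
    return o,d
def atz(n,u,v,z,c=None):
    o,d=ray(n,u,v,c); return o+d*(z-o[2])/d[2]
def proj(n,X,c=None):
    c=c or get_calibration(n); f=240/np.tan(np.radians(c['vertical_fov'])/2)
    p=np.array(c['R'])@np.array(X)+np.array(c['t']); return np.array([p[0]/p[2]*f+c['cx'],p[1]/p[2]*f+c['cy']])
E
python3 - <<'E'
from h import *
np.set_printoptions(precision=3,suppress=True)
for n in('scene','top'): save(n,n+'0.png')
for n in('scene','top','wrist'):
    c=get_calibration(n);print(n,c['vertical_fov'],c['cx'],c['cy'],-np.array(c['R']).T@np.array(c['t']))
    print(np.array(c['R']))
print(state())
E
```

```text
scene 55.26935736902988 313.66754843005685 237.6292320319457 [-0.119  0.921  0.679]
[[-0.878 -0.478  0.004]
 [-0.207  0.372 -0.905]
 [ 0.431 -0.796 -0.426]]
top 48.598357101420696 319.80842396019585 249.5515536548218 [ 0.275 -0.133  1.585]
[[ 0.011 -1.     0.008]
 [-0.991 -0.012 -0.131]
 [ 0.131 -0.006 -0.991]]
wrist 59.22688203606056 316.38657649528716 250.39012939869642 [ 0.264 -0.572  0.373]
[[ 0.304 -0.953 -0.002]
 [-0.909 -0.29   0.3  ]
 [-0.287 -0.089 -0.954]]
{'time': 0.1, 'joint_pos': array([-1.381,  0.053,  1.614,  0.   ,  1.476, -0.119]), 'joint_vel': array([-0.   , -0.001, -0.003,  0.002,  0.001,  0.   ]), 'joint_efforts': array([  0.   , -39.49 , -37.136,  -0.   ,   0.004,  -0.   ]), 'tool_pos': array([ 0.19 , -0.595,  0.255]), 'tool_rot': array([-0.001,  0.988,  0.154, -0.   ]), 'contact_force': array([-0.187, -0.071, -0.844]), 'ft_torque': array([-0.056, -0.046, -0.013]), 'grasp_force': 0.0, 'gripper_width': 0.9975579904648725}
```

View pics/top0.png

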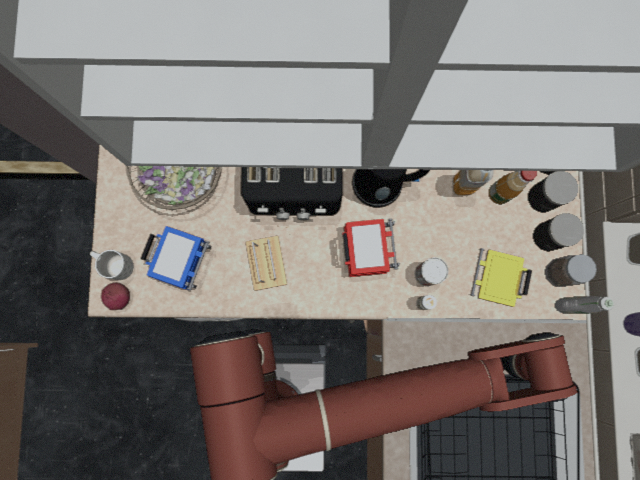

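View pics/scene0.png

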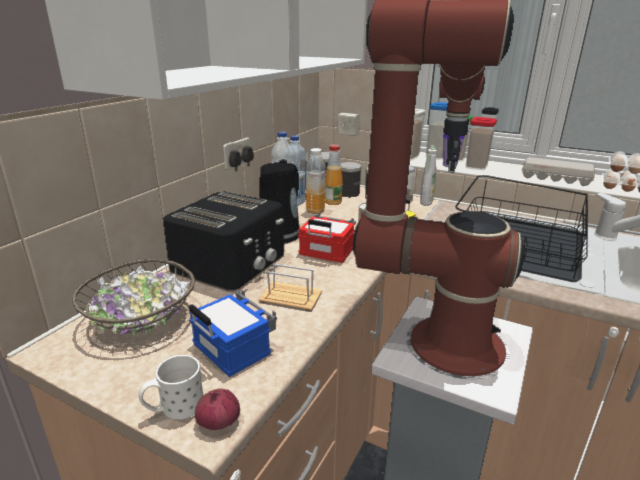

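The top view shows the blue box at left, around (178,257), with its handle at (150,247) and its hinge at (200,270). The stand is at (267,263), the red box at (368,248) and the yellow look-alike at (500,277). I'll zoom in on the blue box and the stand.

```bash
python3 - <<'E'
from h import *
im=cv2.imread('pics/top0.png')[215:305,135:295]
cv2.imwrite('pics/topc.png',cv2.resize(im,None,fx=5,fy=5,interpolation=cv2.INTER_CUBIC))
E
```

```text
(no output)
```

View pics/topc.png

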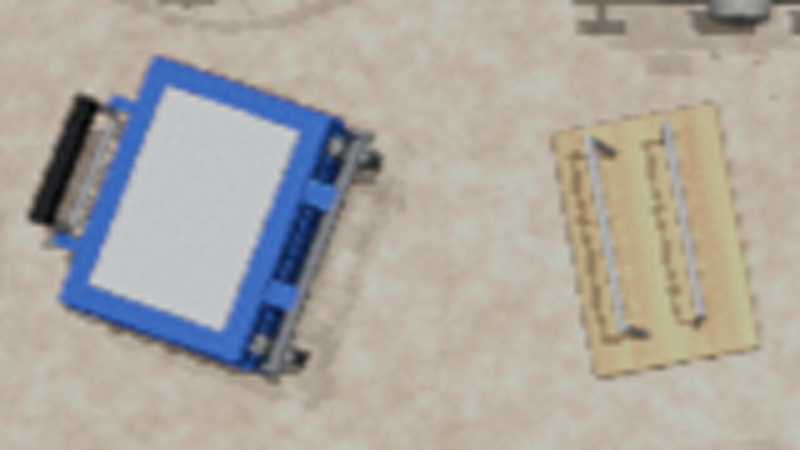

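```bash
python3 - <<'E'
from h import *
np.set_printoptions(precision=4,suppress=True)
P=lambda x,y,z: atz('top',135+x/5,215+y/5,z)
ha,hb=P(85,100,.134),P(42,222,.134); print('bar',ha,hb,(ha+hb)/2,np.linalg.norm(ha-hb))
pa,pb=P(358,142,.088),P(272,368,.088); print('pin',pa,pb,(pa+pb)/2,np.linalg.norm(pa-pb))
c=[P(*q,.012) for q in((553,132),(716,102),(760,348),(598,378))]; print('stand',sum(c)/4,c)
h=[P(*q,.085) for q in((590,137),(627,330),(665,125),(700,320))];print('hoops',sum(h)/4,h)
ang=lambda a,b: np.degrees(np.arctan2((b-a)[1],(b-a)[0]))
print('ang',ang(hb,ha),ang(pb,pa),ang(c[3],c[0]),ang(c[2],c[1]),ang(h[1],h[0]),ang(h[3],h[2]))
for n,u,v,z in(('red',368,248,.09),('cab',250,165,.5),('toast',290,210,.19),('kettle',378,185,.25)): print(n,atz('top',u,v,z))
c=get_calibration('wrist');R=np.array(c['R']);print('cam in tool',np.array(state()['tool_pos'])-(-R.T@np.array(c['t'])))
E
```

```text
bar [0.5015 0.3209 0.134 ] [0.4336 0.3409 0.134 ] [0.4675 0.3309 0.134 ] 0.07079897242539628
pin [0.4864 0.1794 0.088 ] [0.3577 0.2226 0.088 ] [0.422 0.201 0.088] 0.13583212445715503
stand [0.4409 0.0157 0.012 ] [array([0.5046, 0.0791, 0.012 ]), array([ 0.5239, -0.0178,  0.012 ]), array([ 0.3769, -0.0469,  0.012 ]), array([0.3581, 0.0483, 0.012 ])]
hoops [0.4398 0.0153 0.085 ] [array([0.4913, 0.0481, 0.085 ]), array([0.3815, 0.0243, 0.085 ]), array([0.4987, 0.0056, 0.085 ]), array([ 0.3876, -0.0168,  0.085 ])]
ang -16.39692480524281 -18.575900706891357 11.87792905179707 11.204055745414136 12.259660168258376 11.386471319742068
red [ 0.4784 -0.2792  0.09  ]
cab [0.5957 0.0089 0.5   ]
toast [ 0.5648 -0.0609  0.19  ]
kettle [ 0.6208 -0.2895  0.25  ]
cam in tool [-0.0741 -0.0231 -0.1177]
```

Call:
move_arm([
  [[100,0.06,-0.0245,-0.012,0],[100,0.06,-0.0245,-0.012,0],[100,0.06,-0.0245,-0.012,0],[100,0.06,-0.0245,-0.012,0],[100,0.06,-0.0245,-0.012,0]],
])

```text
time: 0.52
tool_pos: [0.34, -0.4692, 0.292]
tool_rot: [-0.0, 0.988, 0.153, -0.0]
contact_force: [1.1, 0.7, -0.4]
gripper_width: 1.0
grasp_force: 0.0
```

Call:
move_arm([
  [[70,0.06,-0.0245,-0.012,0],[70,0.06,-0.0245,-0.012,0],[70,0.0355,-0.0562,0,0],[70,0.0355,-0.0562,0,0],[70,0.0355,-0.0562,0,0]],
])

```text
time: 0.93
tool_pos: [0.4292, -0.3031, 0.3062]
tool_rot: [-0.0, 0.988, 0.154, -0.0]
contact_force: [0.6, 0.4, 0.9]
gripper_width: 0.696
grasp_force: 0.0
```

Call:
move_arm([
  [[70,0.0355,-0.0562,0,0],[70,0.0355,-0.0562,0,0],[70,0.0355,-0.0562,0,0],[70,0.0355,-0.0562,0,0]],
])

```text
time: 1.27
tool_pos: [0.4689, -0.1486, 0.3063]
tool_rot: [-0.0, 0.988, 0.154, -0.0]
contact_force: [1.1, -0.6, 1.2]
gripper_width: 0.697
grasp_force: 0.0
```

Call:
move_arm([
  [[70,0.0203,-0.0634,0,0],[70,0.0203,-0.0634,0,0],[70,0.0203,-0.0634,0,0],[70,0.0203,-0.0634,0,0],[70,0,0,0,0]],
])

```text
time: 1.68
tool_pos: [0.4685, 0.0149, 0.3064]
tool_rot: [-0.001, 0.987, 0.158, 0.0]
contact_force: [-0.1, -0.4, -0.6]
gripper_width: 0.696
grasp_force: 0.0
```

```bash
python3 - <<'E'
from h import *
import pickle
pickle.dump(get_calibration('wrist'),open('c1.pkl','wb'))
save('wrist','w1.png'); print(state()['tool_pos'])
E
```

```text
[0.46874066 0.01219902 0.3063274 ]
```

Call:
move_arm([
  [[70,0.0203,-0.0634,0,0],[70,0.0203,-0.0634,0,0],[70,0.0203,-0.0634,0,1],[70,0,0,0,1],[70,0,0,0,1]],
])

```text
time: 2.15
tool_pos: [0.4693, 0.1288, 0.3062]
tool_rot: [0.0, 1.0, -0.003, -0.001]
contact_force: [0.4, -0.7, 0.3]
gripper_width: 0.7
grasp_force: 0.0
```

Call:
move_arm([
  [[70,0,0,0,1],[70,0,0,0,1],[70,0,0,0,1],[70,0,0,0,0]],
])

```text
time: 2.48
tool_pos: [0.4696, 0.1268, 0.3062]
tool_rot: [0.0, 0.987, -0.159, -0.0]
contact_force: [-0.1, 0.0, 0.5]
gripper_width: 0.705
grasp_force: 0.0
```

```bash
python3 - <<'E'
from h import *
import pickle
pickle.dump(get_calibration('wrist'),open('c2.pkl','wb'))
save('wrist','w2.png'); print(state())
E
```

```text
{'time': 2.5333, 'joint_pos': array([ 1.10852328e-01, -3.11839842e-01,  1.86191480e+00, -3.02075972e-04,
        1.59219388e+00,  1.99773998e+00]), 'joint_vel': array([ 4.97863343e-03, -1.00503663e-03, -1.27045264e-03,  1.73782306e-03,
       -4.66791494e-05, -2.68509462e-02]), 'joint_efforts': array([ 9.69059346e-02, -2.44214416e+01, -3.79140508e+01,  2.51690020e-03,
        2.58918888e-03,  2.53552124e-01]), 'tool_pos': array([0.46960527, 0.12685202, 0.3062927 ]), 'tool_rot': array([ 2.35398654e-04,  9.87536191e-01, -1.57391660e-01, -2.85825136e-04]), 'contact_force': array([ 0.57177262,  0.61330541, -0.17647046]), 'ft_torque': array([ 0.01296057, -0.01756162, -0.00766925]), 'grasp_force': 0.0, 'gripper_width': 0.6987064009709388}
```

View pics/w1.png

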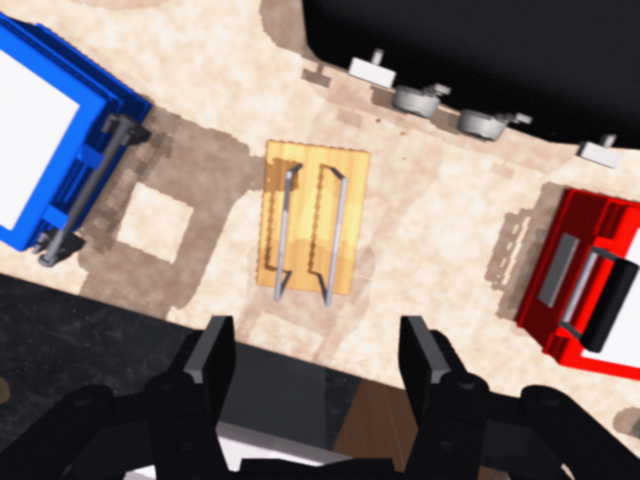

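View pics/w2.png

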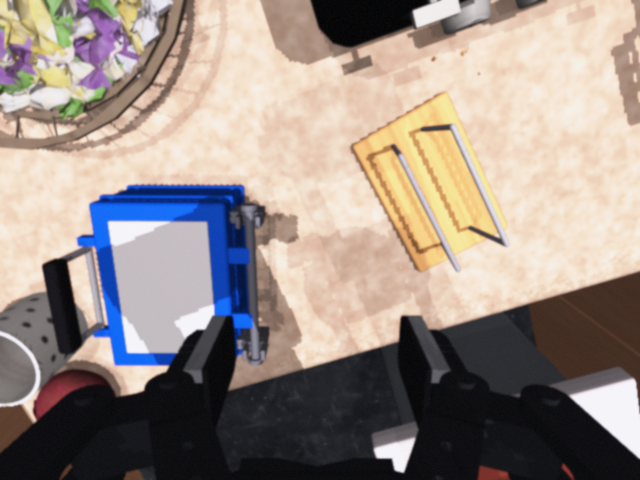

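In w1 the stand's base corners are (268,141), (369,151), (349,294) and (257,285). The hoop tops run (289,175)-(278,298) and (344,178)-(328,303). In w2 the blue pin runs (251,213)-(256,357), and the outer edge of the grip bar runs (46,264)-(62,354).

```bash
python3 - <<'E'
from h import *
import pickle
np.set_printoptions(precision=4,suppress=True)
c1,c2=[pickle.load(open(f,'rb')) for f in('c1.pkl','c2.pkl')]
ang=lambda a,b: np.degrees(np.arctan2((b-a)[1],(b-a)[0]))
c=[atz('wrist',*q,.012,c1) for q in((268,141),(369,151),(349,294),(257,285))];print('stand',sum(c)/4,ang(c[3],c[0]),ang(c[2],c[1]),np.linalg.norm(c[0]-c[1]),np.linalg.norm(c[1]-c[2]))
h=[atz('wrist',*q,.085,c1) for q in((289,175),(278,298),(344,178),(328,303))];print('hoops',sum(h)/4,ang(h[1],h[0]),ang(h[3],h[2]),np.linalg.norm(h[0]-h[2]),np.linalg.norm(h[0]-h[1]))
p=[atz('wrist',*q,.086,c2) for q in((251,213),(256,357))];print('pin',sum(p)/2,ang(p[1],p[0]),np.linalg.norm(p[0]-p[1]))
b=[atz('wrist',*q,.134,c2) for q in((46,264),(62,354))];print('bar outer',sum(b)/2,ang(b[1],b[0]),np.linalg.norm(b[0]-b[1]))
for z in(.134,.118):
  b=[atz('wrist',*q,z,c2) for q in((69,260),(82,347))];print('bar inner',z,sum(b)/2,ang(b[1],b[0]))
im=cv2.imread('pics/w2.png')[230:390,30:290]
cv2.imwrite('pics/w2c.png',cv2.resize(im,None,fx=3,fy=3,interpolation=cv2.INTER_CUBIC))
E
```

```text
stand [0.4457 0.0144 0.012 ] 11.681366917247678 12.098893857097286 0.09633453242236756 0.14838597762475234
hoops [0.4464 0.0143 0.085 ] 11.887992413719406 11.91901948476841 0.04395249042171713 0.10724178468978132
pin [0.426  0.1985 0.086 ] -19.064382858601082 0.1339384573233677
bar outer [0.4735 0.3337 0.134 ] -19.77635036723228 0.07437765221954563
bar inner 0.134 [0.4726 0.3162 0.134 ] -20.344524985026105
bar inner 0.118 [0.4687 0.3279 0.118 ] -20.344524985026105
```

View pics/w2c.png

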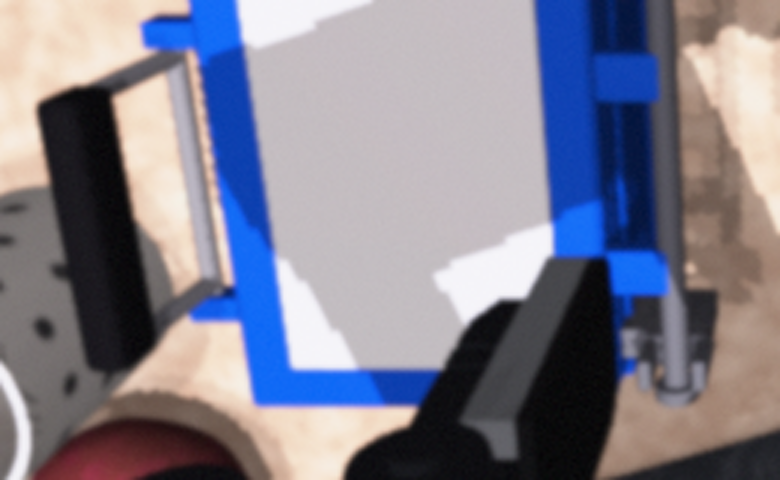

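Call:
move_arm([
  [[45,0,0,0,0.15],[45,-0.022,-0.0637,0,0],[45,-0.022,-0.0637,0,0],[45,-0.022,-0.0637,0,0],[45,-0.022,-0.0637,0,0]],
])

```text
time: 2.95
tool_pos: [0.4695, 0.2908, 0.3068]
tool_rot: [-0.0, 0.986, -0.165, 0.0]
contact_force: [1.1, 0.5, -0.3]
gripper_width: 0.448
grasp_force: 0.0
```

Call:
move_arm([
  [[45,-0.022,-0.0637,0,0],[45,0,0,0.06,0],[45,0,0,0.06,0],[45,0,0,0.06,0],[45,0,0,0,0]],
])

```text
time: 3.37
tool_pos: [0.4652, 0.3278, 0.1895]
tool_rot: [0.005, 0.986, -0.165, -0.006]
contact_force: [-0.8, -0.4, -2.7]
gripper_width: 0.451
grasp_force: 0.0
```

```bash
python3 - <<'E'
from h import *
import pickle
pickle.dump(get_calibration('wrist'),open('c3.pkl','wb'))
save('wrist','w3.png'); print(state()['tool_pos'],state()['tool_rot'])
for X in((.47,.329,.134),(.4245,.1995,.086)): print(proj('wrist',X))
E
```

```text
[0.46685585 0.32847043 0.19366748] [ 0.00313695  0.98626836 -0.16507094 -0.0040573 ]
[312.88507476 289.19510567]
[555.94124663 256.23493469]
```

View pics/w3.png

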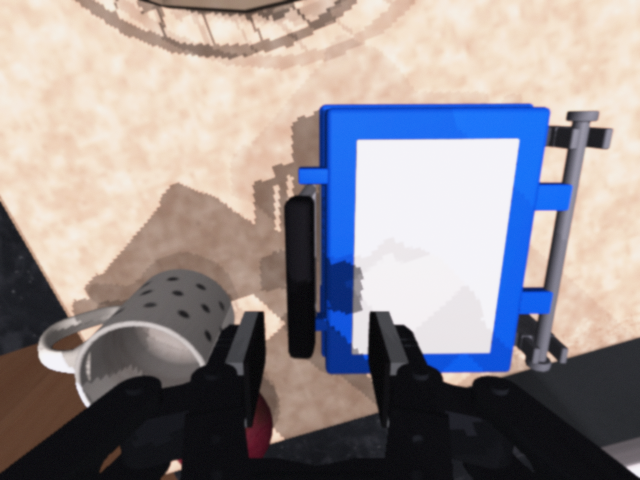

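The bar is seen end to end from (301,198) to (301,357), and the pin discs are at (583,115) and (540,368). The mug stands about 60 px clear of the left finger's path.

```bash
python3 - <<'E'
from h import *
import pickle
np.set_printoptions(precision=4,suppress=True)
c=pickle.load(open('c3.pkl','rb'))
ang=lambda a,b: np.degrees(np.arctan2((b-a)[1],(b-a)[0]))
for n,q,z in(('bar',((301,198),(301,357)),.134),('pin',((583,115),(540,368)),.088)):
  a,b=[atz('wrist',*s,z,c) for s in q];print(n,(a+b)/2,ang(b,a),np.linalg.norm(a-b))
s=state();print(s['tool_pos'],np.degrees(2*np.arctan2(s['tool_rot'][2],s['tool_rot'][1])),s['contact_force'])
E
```

```text
bar [0.4745 0.3315 0.134 ] -19.626766016668387 0.07521561401510486
pin [0.4261 0.1991 0.088 ] -17.960257915295916 0.14528707510152977
[0.4669 0.3285 0.1937] -19.00296305613991 [ 0.741  -0.1517  0.5757]
```

Call:
move_arm([
  [[45,0.004,-0.005,0.03,0],[45,0,0,0.03,0],[45,0,0,0.03,0],[45,0,0,0,0],[45,0,0,0,0]],
])

```text
time: 3.83
tool_pos: [0.4735, 0.3321, 0.1465]
tool_rot: [-0.0, 0.986, -0.166, 0.001]
contact_force: [0.3, 0.2, 0.5]
gripper_width: 0.453
grasp_force: 0.0
```

Call:
move_arm([
  [[45,0,0,0.012,0],[45,0,0,0.012,0],[45,0,0,0,0],[0,0,0,0,0],[0,0,0,0,0]],
])

```text
time: 4.25
tool_pos: [0.4728, 0.3322, 0.1307]
tool_rot: [-0.0, 0.986, -0.165, 0.0]
contact_force: [-0.3, -0.9, -1.2]
gripper_width: 0.174
grasp_force: 0.0
```

Call:
move_arm([
  [[0,0,0,0,0],[0,0,0,0,0],[0,0,0,0,0]],
])

```text
time: 4.5
tool_pos: [0.4729, 0.3319, 0.131]
tool_rot: [0.0, 0.986, -0.165, 0.0]
contact_force: [-0.7, -3.1, 3.1]
gripper_width: 0.129
grasp_force: 59.9
```

Call:
move_arm([
  [[0,0,0.0013,-0.0237,0],[0,0,0.0037,-0.0234,0],[0,0,0.0062,-0.0229,0],[0,0,0.0086,-0.0221,0],[0,0,0.0108,-0.0212,0]],
])

```text
time: 4.92
tool_pos: [0.4662, 0.3142, 0.1993]
tool_rot: [0.0, 0.986, -0.165, -0.0]
contact_force: [-1.4, -1.7, -3.2]
gripper_width: 0.131
grasp_force: 59.5
```

Call:
move_arm([
  [[0,0,0.013,-0.0199,0],[0,0,0.015,-0.0184,0],[0,0,0.0169,-0.0168,0],[0,0,0.0186,-0.0149,0],[0,0,0.02,-0.0129,0]],
])

```text
time: 5.33
tool_pos: [0.4501, 0.2667, 0.2494]
tool_rot: [-0.0, 0.986, -0.165, 0.001]
contact_force: [-0.2, -1.5, -3.3]
gripper_width: 0.125
grasp_force: 59.2
```

Call:
move_arm([
  [[0,0,0.0213,-0.0108,0],[0,0,0.0223,-0.0085,0],[0,0,0.0231,-0.0061,0],[0,0,0.0236,-0.0037,0],[0,0,0.0239,-0.0012,0]],
])

```text
time: 5.75
tool_pos: [0.4279, 0.2021, 0.2677]
tool_rot: [-0.001, 0.986, -0.165, 0.001]
contact_force: [-0.2, -0.1, -3.0]
gripper_width: 0.127
grasp_force: 59.0
```

```bash
python3 - <<'E'
from h import *
im=save('scene','s2.png'); w=save('top','t2.png')
a=cv2.resize(im[240:400,140:300],None,fx=2.5,fy=2.5,interpolation=cv2.INTER_CUBIC)
b=cv2.resize(w[200:300,130:230],(400,400),interpolation=cv2.INTER_CUBIC)
cv2.imwrite('pics/m2.png',np.hstack([a,b]))
s=state();print(s['tool_pos'],s['contact_force'],s['ft_torque'])
E
```

```text
[0.42776245 0.2015063  0.26736297] [-0.76621718  0.85570184 -2.26142157] [-0.02973832 -0.01921999 -0.01364537]
```

View pics/m2.png

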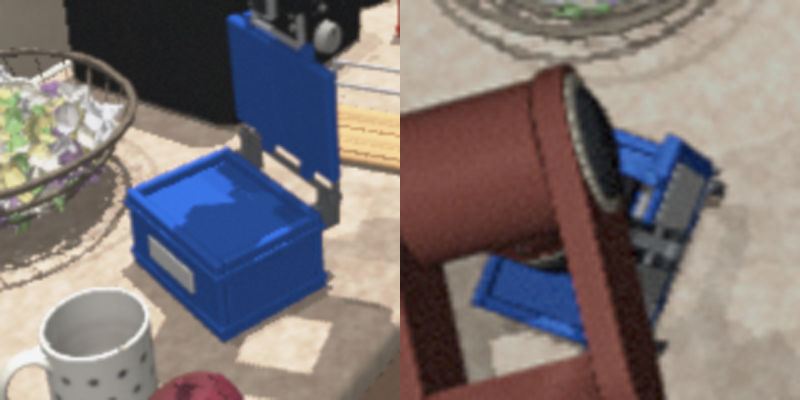

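Call:
move_arm([
  [[0,0,0.0025,-0.005,0],[0,0,0,-0.012,0],[0,0,0,-0.02,0],[0,0,0,-0.02,0],[0,0,0,-0.02,0]],
])

```text
time: 6.27
tool_pos: [0.4278, 0.2017, 0.3144]
tool_rot: [-0.0, 0.986, -0.165, 0.001]
contact_force: [0.1, 0.3, -3.0]
gripper_width: 0.128
grasp_force: 59.0
```

Call:
move_arm([
  [[0,0,0,0,0],[0,0.005,0.01,0,0],[0,0.01,0.022,0,0],[0,0.015,0.032,0,0],[0,0.0175,0.038,0,0]],
])

```text
time: 6.68
tool_pos: [0.434, 0.1336, 0.3115]
tool_rot: [0.0, 0.986, -0.164, -0.001]
contact_force: [0.1, -0.5, -2.2]
gripper_width: 0.124
grasp_force: 59.0
```

Call:
move_arm([
  [[0,0.0175,0.038,0,0],[0,0.0175,0.038,0,0],[0,0.0175,0.038,0,0],[0,0.0155,0.034,0,0],[0,0.01,0.022,0,0]],
])

```text
time: 7.1
tool_pos: [0.445, 0.0202, 0.3116]
tool_rot: [0.0, 0.986, -0.166, -0.001]
contact_force: [0.1, 0.1, -3.2]
gripper_width: 0.128
grasp_force: 59.1
```

Call:
move_arm([
  [[0,0.005,0.01,0,-0.4],[0,0,0,0,-0.7],[0,0,0,0,-0.9],[0,0,0,0,-0.9],[0,0,0,0,-0.9]],
])

```text
time: 7.52
tool_pos: [0.4459, 0.0153, 0.3115]
tool_rot: [-0.0, 0.999, 0.035, -0.001]
contact_force: [-1.1, 0.7, -2.3]
gripper_width: 0.127
grasp_force: 59.0
```

Call:
move_arm([
  [[0,0,0,0,-0.7],[0,0,0,0,-0.4],[0,0,0,0,-0.25],[0,0,0,0,0],[0,0,0,0,0]],
])

```text
time: 7.93
tool_pos: [0.4459, 0.0155, 0.3117]
tool_rot: [-0.0, 0.995, 0.103, -0.001]
contact_force: [0.6, 0.4, -3.1]
gripper_width: 0.133
grasp_force: 59.0
```

```bash
python3 - <<'E'
from h import *
im=save('scene','s3.png'); w=save('wrist','w5.png')
a=cv2.resize(im[200:360,180:380],None,fx=2,fy=2,interpolation=cv2.INTER_CUBIC)
b=cv2.resize(w,(400,300))
cv2.imwrite('pics/m3.png',np.hstack([a[:300],b]))
s=state();print(s['tool_pos'],np.degrees(2*np.arctan2(s['tool_rot'][2],s['tool_rot'][1])),s['contact_force'],s['ft_torque'])
E
```

```text
[0.4460744  0.01558111 0.31200157] 11.813815108947455 [-0.69009026 -0.09807467 -2.71532379] [ 0.01508552 -0.03172782 -0.01444713]
```

View pics/m3.png

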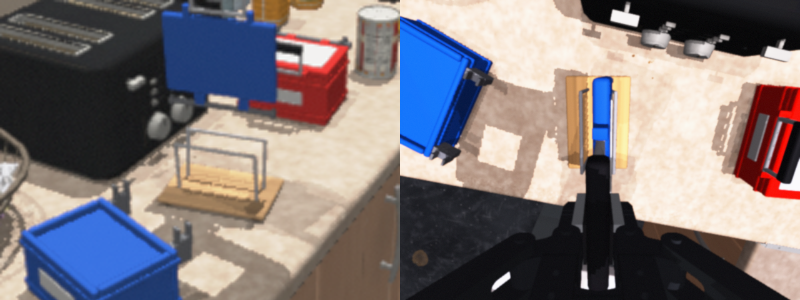

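The lid hangs in line above the slot, and the red lid is still shut. Before lowering, I'll measure its lean from the blue pixels.

```bash
python3 - <<'E'
from h import *
w=cv2.imread('pics/w5.png').astype(int);b,g,r=w[:,:,0],w[:,:,1],w[:,:,2]
m=(b>110)&(b-r>60);m[:,:260]=0;m[:,420:]=0
for v in range(115,260,12):
    u=np.where(m[v])[0]; print(v,(u.min(),u.max(),len(u)) if len(u) else None)
# lid predicted if plumb: plate far end (tool +x 75mm), faces +-6mm, z top (128 from pin) & bottom
T=np.array([.446,.0155,0]);p=np.radians(11.8);x=np.array([np.cos(p),np.sin(p),0]);y=np.array([np.sin(p),-np.cos(p),0])
for zz in(.130+.128,.130+.018,.130):
  print(zz,[proj('wrist',T+.075*x+s*y+[0,0,zz]).round(0) for s in(-.006,0,.006)])
print('stand',[proj('wrist',np.array([.4455,.0145,.085])+s*x) for s in(-.05,.05)])
E
```

```text
115 None
127 (np.int64(310), np.int64(338), 29)
139 (np.int64(308), np.int64(337), 30)
151 (np.int64(308), np.int64(337), 30)
163 (np.int64(309), np.int64(336), 28)
175 (np.int64(309), np.int64(336), 28)
187 (np.int64(309), np.int64(336), 28)
199 (np.int64(318), np.int64(336), 19)
211 (np.int64(308), np.int64(335), 28)
223 (np.int64(309), np.int64(335), 27)
235 (np.int64(310), np.int64(335), 11)
247 (np.int64(328), np.int64(335), 8)
259 None
0.258 [array([301., 125.]), array([316., 125.]), array([332., 125.])]
0.148 [array([307., 122.]), array([316., 122.]), array([326., 122.])]
0.13 [array([308., 121.]), array([316., 121.]), array([325., 121.])]
stand [array([317.4952486 , 271.88520792]), array([317.59624948, 154.41360407])]
```

Call:
move_arm([
  [[0,0,-0.005,0.005,0],[0,0,0,0.015,0],[0,0,0,0.02,0],[0,0,0,0.02,0],[0,0,0,0.02,0]],
])

```text
time: 8.45
tool_pos: [0.4451, 0.0188, 0.2623]
tool_rot: [-0.0, 0.995, 0.103, -0.001]
contact_force: [0.7, -0.3, -2.6]
gripper_width: 0.132
grasp_force: 59.0
```

Call:
move_arm([
  [[0,0,0,0.02,0],[0,0,0,0.02,0],[0,0,0,0.02,0],[0,0,0,0.015,0],[0,0,0,0.01,0]],
])

```text
time: 8.87
tool_pos: [0.445, 0.0187, 0.2115]
tool_rot: [-0.0, 0.995, 0.103, -0.001]
contact_force: [0.3, 0.6, -3.0]
gripper_width: 0.127
grasp_force: 59.0
```

Call:
move_arm([
  [[0,0,0,0.005,0],[0,0,0,0.005,0],[0,0,0,0.005,0],[0,0,0,0,0]],
])

```text
time: 9.2
tool_pos: [0.4457, 0.0187, 0.2043]
tool_rot: [0.0, 0.995, 0.103, 0.0]
contact_force: [0.0, -0.7, -2.9]
gripper_width: 0.129
grasp_force: 59.0
```

Call:
move_arm([
  [[0,0,0,0.003,0],[0,0,0,0.003,0],[0,0,0,0,0],[0,0,0,0,0]],
])

```text
time: 9.53
tool_pos: [0.4456, 0.0187, 0.2009]
tool_rot: [-0.0, 0.995, 0.103, 0.0]
contact_force: [-0.2, -0.5, -2.7]
gripper_width: 0.122
grasp_force: 59.0
```

```bash
python3 - <<'E'
from h import *
im=save('scene','s4.png'); w=save('wrist','w6.png')
a=cv2.resize(im[200:350,220:370],(600,600),interpolation=cv2.INTER_CUBIC)
cv2.imwrite('pics/m4.png',a)
s=state();print(s['tool_pos'],s['contact_force'],s['ft_torque'])
E
```

```text
[0.44570835 0.01868918 0.20097437] [-0.00584915 -0.49858494 -2.61491672] [-0.02472115 -0.0029204   0.00529439]
```

Still hanging free, so I'll lower a little more until the weight comes off.

Call:
move_arm([
  [[0,0,0,0.0025,0],[0,0,0,0,0],[0,0,0,0,0]],
])

```text
time: 9.88
tool_pos: [0.4461, 0.0186, 0.2001]
tool_rot: [0.0, 0.995, 0.103, 0.001]
contact_force: [-0.4, -0.1, 1.6]
gripper_width: 0.132
grasp_force: 59.4
```

Call:
move_arm([
  [[0,0,0,0.0025,0],[0,0,0,0,0],[0,0,0,0,0]],
])

```text
time: 10.13
tool_pos: [0.4465, 0.0185, 0.1999]
tool_rot: [0.0, 0.995, 0.103, 0.001]
contact_force: [-2.2, -0.2, 7.2]
gripper_width: 0.125
grasp_force: 60.3
```

Call:
move_arm([
  [[0,0,0,-0.0025,0],[0,0,0,0,0],[30,0,0,0,0],[45,0,0,0,0],[60,0,0,0,0]],
])

```text
time: 10.55
tool_pos: [0.4454, 0.0187, 0.1989]
tool_rot: [-0.0, 0.995, 0.103, -0.0]
contact_force: [0.2, -0.2, 0.4]
gripper_width: 0.55
grasp_force: 0.1
```

Call:
move_arm([
  [[80,0,0,0,0],[80,0,0,0,0],[80,0,0,-0.01,0],[80,0,0,-0.02,0],[80,0,0,-0.03,0]],
])

```text
time: 10.97
tool_pos: [0.4448, 0.0188, 0.2349]
tool_rot: [-0.0, 0.995, 0.103, -0.001]
contact_force: [-0.4, 0.7, -0.3]
gripper_width: 0.799
grasp_force: 0.0
```

Call:
move_arm([
  [[80,0,0,-0.05,0],[80,0,0,-0.05,0],[80,0,0,-0.05,0],[80,0,0,0,0],[80,0,0,0,0]],
])

```text
time: 11.38
tool_pos: [0.4467, 0.0185, 0.3293]
tool_rot: [0.001, 0.995, 0.103, 0.003]
contact_force: [-0.0, -0.7, -0.7]
gripper_width: 0.797
grasp_force: 0.0
```

```bash
python3 - <<'E'
from h import *
im=save('scene','s5.png'); w=save('wrist','w7.png')
a=cv2.resize(im[195:345,220:370],(400,400),interpolation=cv2.INTER_CUBIC)
b=cv2.resize(w,(400,300))
cv2.imwrite('pics/m5.png',np.hstack([a,np.vstack([b,np.zeros((100,400,3),np.uint8)])]))
s=state();print(s['tool_pos'],s['contact_force'],s['gripper_width'],s['time'])
E
```

```text
[0.44545316 0.01867644 0.32526657] [ 0.28400657 -0.53789305 -0.22007625] 0.7999741383103489 11.4833
```

View pics/m5.png

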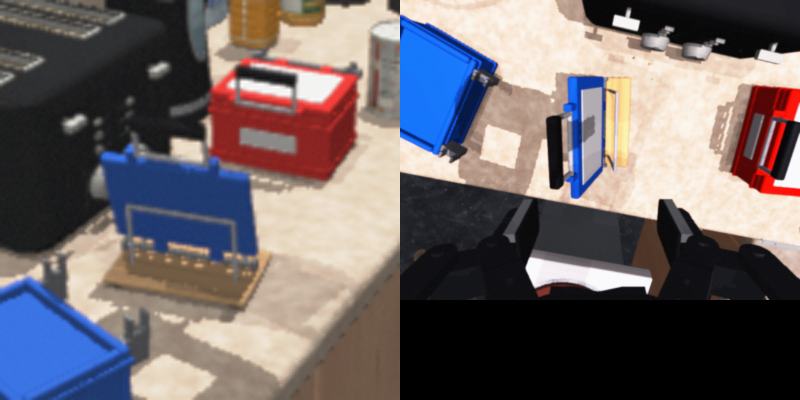

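The lid stands hinge-down in the slot, leaning slightly on one hoop. The gripper is clear and the red lid is shut. I'll let it rest for a moment, check for movement and hand in.

Call:
move_arm([
  [[80,0,0,0,0],[80,0,0,0,0],[80,0,0,0,0],[80,0,0,0,0],[80,0,0,0,0]],
])

```text
time: 11.9
tool_pos: [0.4455, 0.0187, 0.3248]
tool_rot: [-0.0, 0.995, 0.103, -0.0]
contact_force: [0.3, 0.2, 0.7]
gripper_width: 0.802
grasp_force: 0.0
```

```bash
python3 - <<'E'
from h import *
from plant import job
a=cv2.imread('pics/s5.png').astype(int); b=grab_frame('scene')[:,:,::-1].astype(int)
print('changed px',(abs(a-b)[195:345,220:345].max(2)>40).sum())
print(job.job_done())
E
```

```text
changed px 46
the job is handed in; nothing more can be done
None
```

The blue lid is off its box and standing hinge-down in the stand's slot, leaning slightly on one hoop; the gripper has let go, the red lid is still shut, and I handed the job in at about 12 s.

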